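# Check the hinges of two bead tins and mark the stiff one as a reject

## Robot

A 7-joint arm with a two-finger parallel gripper is mounted at the origin on the work surface. World frame = base frame: x ahead of the robot, y to its left, z up, the work surface at z = 0. Lengths are in m, angles in rad, forces in N, time in s.
With the tool pointing down it reaches from about 0.425 to 0.95 m from the base axis. Payload 4.7 kg.
Tool frame: the origin (TCP) lies on the centre line of the jaws, within the pads' length; the fingertips stand robot.nose_length ahead of it and the grasp point (between the pads) lies 8 mm behind it (robot.nose_length is the distance from the TCP to the fingertips, in m); z points along the fingers, y is the line along which they close (so a half turn about z gives the same grasp; the last joint's range is limited). The gripper opens to 85 mm and grips with 20 to 120 N. Pads are 22 mm wide; open, the fingers measure 114 mm over their backs; the gripper's body (76 mm by 85 mm) begins 54 mm behind the grasp point. The pads swing forward as they close: fully open they stand 13 mm farther back than shut.
Start: joints at [1.209, 0.469, -0.049, 1.532, 0.024, 1.141, -0.082], TCP at [0.221, -0.638, 0.207] pointing down, gripper open.
Joint ranges: [-2.59, 2.59], [-0.33, 1.99], [-1.39, 1.29], [0.1, 2.45], [-1.04, 4.18], [0.21, 1.99], [-2.66, 2.66]. Speed limits (rad/s): [2.57, 2.57, 3.14, 3.14, 3.14, 3.14, 3.14].

## Interface

Orientations are given as [roll, pitch, yaw] about the fixed x, y, z axes, in that order (R = Rz(yaw) Ry(pitch) Rx(roll)).
In Python, from plant import robot gives the robot as it stands. Calls block until the motion is done:
- robot.goto(position, orientation): joint-space move of the TCP to a pose.
- robot.move_straight(position, vel=0.15, attitude=None, contact_N=None): straight line of the TCP; attitude=None keeps the orientation; vel is the mean speed in m/s. With contact_N (N) it stops when the force on the tool has changed by that much, and returns True; else False.
- robot.move_joints(angles): joint-space move.
- robot.grip(opening, strength=None): opening from 0.0 (shut) to 1.0 (fully open); strength is the grip in N (None keeps the last); returns when the fingers have stopped.
- robot.sleep(seconds).
- robot.inverse_kinematics(position, orientation): joint angles nearest the present ones, or None.
- robot.sense(): the state.
- robot.grab_frame(name): name is "scene" or "top" or "wrist"; returns a dict with "image" (400x640x3 uint8, red, green, blue), "range_z" (400x640 float32, m along the optical axis (not along the pixel's ray), 0 where there is no reading), "fx", "fy", "cx", "cy" (pixels), "R" (3x3) and "t" (3): a world point X has camera coordinates R X + t. Camera axes: x right, y down, z forward; pixel columns grow to the right and rows downward; lengths in m; the calibration is good to about 2 mm. A picture is of the moment at which its call begins.
A pose or a line that the arm cannot do raises robot.IKError and nothing moves.
- robot.close_job(): hands the job in; it is judged then, once.
The state is a dict: "t": time; "joint_pos": joint angles; "joint_velocities": joint speeds; "effort": joint torques, N m; "tcp_pos": TCP position; "tcp_rot": TCP orientation; "wrist_force": force on the tool from outside, world axes, zero at the start; "torque": the same for the moment, N m; "opening": opening from 0.0 (shut) to 1.0 (fully open); "gripper_force": force on a finger pad.
Only numpy, scipy, OpenCV 4.12 (cv2) and the standard library are available. Lean on these libraries where they do the work, as an engineer would, in place of code of your own. Each camera call takes 0.05 s, during which the arm holds its last target. There are 200 camera calls.

## Task

One of the two teal bead tins has a stiff hinge. Try the tin on the robot's left first, then the one on its right: lift each lid about half-way by its white bead and let go - a good lid drops shut by itself, a stiff one stays up. Leave both tins where they stand and the stiff lid up, and reject the stiff tin by standing the red marker upright close beside it, without disturbing the blue cup or the pink polish bottle.

Things in the scene. Friction and masses are not known exactly. Their poses are not given: they have to be found in the camera images.
- tin_1_center (a point): centre, 18 mm above the underside, of a loose teal hinged bead tin, 0.3 kg, standing upright. Box 64 (x) x 60 (y) x 32 mm high; lid on it 4 mm thick, 56 mm wide. Axes: z up, x front to back, y along the hinge. Front (-x) faces the robot within 30 degrees. Hinge 32 mm behind (+x), 14 mm above this point. One tin is at y above 0.15 m (robot's left), the other below -0.15 m
- tin_2_center (a point): the same point of the other tin, alike in all sizes and looks: which is stiff is not seen, nor told by the name. Each lid's pull is a white 16 mm bead on a thin brass stem, its centre 54 mm in front (-x) of this point and 16 mm above it when shut; pinched across y from above, it follows an arc of 86 mm radius about the hinge
- lid_1 (a joint): lid angle of tin_1, 0 shut, growing as the front rises, stop at 1.3 rad. A good hinge is almost without friction: its lid, let go half-way (0.65 rad), drops shut in half a second. A stiff one stays where it is let go; lifting it takes under 1 N at the bead
- lid_2 (a joint): the same for tin_2
- marker_center (a point): centre, half-way up, of the loose red reject marker, an upright plastic pawn 45 mm high, 40 g: foot 34 mm across and 6 mm high, shaft 24 mm across from 10 to 36 mm above its underside, narrower tip; z up. Close beside a tin means centres 80 to 110 mm apart: nearer, the raised lid may be in the gripper's way
- cup: navy clay cup, 48 mm across and 42 mm high, loose, between the robot and the marker; origin at the centre of its underside. Not to be disturbed
- polish: pink nail-polish bottle with a white cap, 34 mm across and 75 mm high, loose, beyond the marker; origin at the centre of its underside. Not to be disturbed
Mind the look-alikes: they are no part of the job. Of the things that look like the part that bears marker_center, take the one that is farthest from the robot's base at the start.

How it is judged:
By the outcome, as a careful person would: the job done as asked, in the order asked, and still so for the second after the job is handed in, with the robot touching nothing.
It also fails if it takes over 58 s, if anything falls off the work surface, if the arm or the gripper's body presses on something with over 40 N, if the wrist force passes 120 N, or if a joint passes its speed limit or range.

## Working session

There is one attempt and no reset: what is moved stays moved. The work goes in short steps, each a Python script; the robot and the scene stay as the last script left them, time stands still between calls to the robot, and variables do not carry over. Pictures are saved under pics/ and viewed, at most 10 in all, crops included, and the job is handed in when it is done.

```bash
ls; mkdir -p pics
python3 - <<'E'
from plant import robot
import cv2, numpy as np
s=robot.sense(); print({k:np.round(v,3) for k,v in s.items()}, robot.nose_length)
for n in ["scene","top"]:
    f=robot.grab_frame(n); cv2.imwrite(f"pics/{n}0.png",f["image"][:,:,::-1]); np.savez(f"pics/{n}0.npz",**f)
    print(n,f["fx"],f["fy"],f["cx"],f["cy"],np.round(f["R"],3).tolist(),np.round(f["t"],3), np.round(-f["R"].T@f["t"],3))
E
```

```text
pics
{'t': np.float64(0.0), 'joint_pos': array([ 1.209,  0.469, -0.049,  1.534,  0.024,  1.141, -0.082]), 'joint_velocities': array([ 0.001, -0.002,  0.001, -0.   ,  0.   ,  0.001,  0.   ]), 'effort': array([ 0.0000e+00, -5.1030e+01, -4.7000e-02, -2.3771e+01,  1.1000e-02,
        8.0000e-03, -0.0000e+00]), 'tcp_pos': array([ 0.22 , -0.637,  0.206]), 'tcp_rot': array([-3.14 ,  0.   ,  0.333]), 'wrist_force': array([-0.702, -0.135,  0.477]), 'torque': array([-0.023, -0.002,  0.002]), 'gripper_force': np.float64(0.0), 'opening': np.float64(0.999)} 0.011
scene 365.3140036756836 365.3140036756836 320.8778365479048 207.3980730661872 [[0.715, 0.699, -0.007], [0.55, -0.569, -0.611], [-0.432, 0.433, -0.791]] [-0.378 -0.246  0.907] [ 0.797 -0.268  0.564]
top 474.9863875339554 474.9863875339554 322.37821837009534 199.46482739463946 [[0.086, -0.996, -0.002], [-0.976, -0.084, -0.203], [0.202, 0.019, -0.979]] [-0.037  0.542  0.795] [ 0.371 -0.007  0.888]
```

View pics/scene0.png

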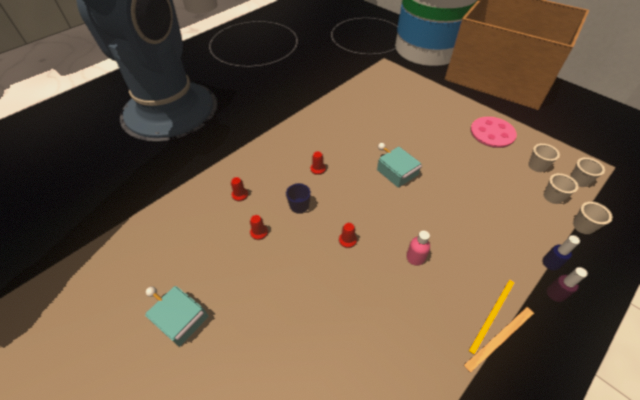

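View pics/top0.png

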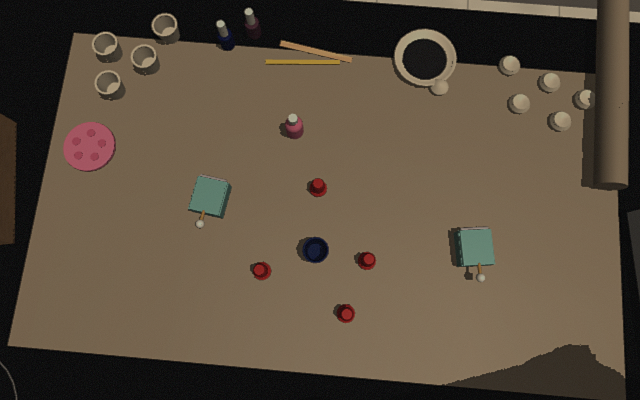

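The top view shows both tins: left one at (209,196) with its bead at (200,224), right one at (475,246) with its bead at (481,278). The cup is at (315,250) and the polish bottle at (294,127).
Marker candidates in the top view are the red pawns at (318,187), (367,260), (262,270) and (346,313). The farthest from the base is (318,187), which lies between the cup and the polish bottle; I'll check the distances by measurement.

```bash
cat > h.py <<'E'
import numpy as np, cv2
def cloud(f):
    z=f["range_z"]; v,u=np.indices(z.shape)
    P=np.stack([(u-f["cx"])/f["fx"]*z,(v-f["cy"])/f["fy"]*z,z],-1)
    X=(P-f["t"])@f["R"]; X[z<=0]=np.nan; return X
def ray(f,u,v,h):
    d=f["R"].T@np.array([(u-f["cx"])/f["fx"],(v-f["cy"])/f["fy"],1]); c=-f["R"].T@f["t"]
    return c+d*(h-c[2])/d[2]
def blobs(img,lo,hi,amin=20):
    hsv=cv2.cvtColor(np.ascontiguousarray(img),cv2.COLOR_RGB2HSV); m=cv2.inRange(hsv,lo,hi)
    n,l,st,c=cv2.connectedComponentsWithStats(m)
    return [(l==i,st[i,4],c[i]) for i in range(1,n) if st[i,4]>=amin]
TEAL=((75,60,50),(98,255,255)); RED=((0,200,70),(6,255,255)); WHITE=((0,0,110),(40,80,255))
E
python3 - <<'E'
from h import *
for n in ["top","scene"]:
    f=dict(np.load(f"pics/{n}0.npz")); X=cloud(f); print(n)
    for nm,c,a in [("teal",TEAL,150),("red",RED,30),("pink",((160,100,60),(178,255,255)),50),("navy",((108,100,15),(128,255,120)),100),("white",WHITE,15)]:
        for m,A,ct in blobs(f["image"],c,hi:=c[1],a) if False else blobs(f["image"],c[0],c[1],a):
            P=X[m]; P=P[np.isfinite(P[:,0])]
            if len(P)<5 or A>3000: continue
            zt=np.percentile(P[:,2],95); T=P[P[:,2]>zt-0.008]
            cen=np.median(T,0); 
            if nm=="white" and (cen[2]<.02 or cen[2]>.06): continue
            r=cv2.minAreaRect(T[:,:2].astype(np.float32)*1000)
            print(nm,A,np.round(ct),"top",np.round(cen,3),"rect",np.round(r[0]),np.round(r[1]),round(r[2],1),"ray top",np.round(ray(f,*ct,zt),3),"r",round(np.hypot(*cen[:2]),3))
E
python3 -c "
import cv2
i=cv2.imread('pics/top0.png')[100:330,170:520];cv2.imwrite('pics/crop1.png',cv2.resize(i,None,fx=2.25,fy=2.25,interpolation=2))"
```

```text
top
teal 909 [210. 196.] top [0.535 0.218 0.037] rect [536. 220.] [60. 63.] 81.6 ray top [0.534 0.215 0.039] r 0.578
pink 225 [295. 129.] top [0.678 0.073 0.053] rect [682.  75.] [24. 29.] 18.6 ray top [0.671 0.072 0.057] r 0.682
pink 1984 [ 89. 146.] top [0.618 0.469 0.011] rect [618. 470.] [99. 97.] 65.8 ray top [0.617 0.467 0.014] r 0.776
navy 186 [227.  40.] top [0.851 0.226 0.042] rect [857. 229.] [26. 28.] 33.0 ray top [0.845 0.223 0.044] r 0.881
navy 430 [314. 249.] top [0.457 0.021 0.042] rect [454.  15.] [41. 43.] 4.8 ray top [0.453 0.017 0.044] r 0.458
white 210 [164.  26.] top [0.869 0.351 0.043] rect [869. 351.] [49. 48.] 37.7 ray top [0.864 0.349 0.045] r 0.937
white 216 [105.  44.] top [0.821 0.462 0.043] rect [820. 461.] [49. 50.] 78.6 ray top [0.815 0.458 0.046] r 0.942
white 245 [144.  57.] top [0.8   0.381 0.043] rect [799. 381.] [49. 48.] 50.5 ray top [0.796 0.378 0.045] r 0.886
white 250 [108.  83.] top [0.741 0.441 0.043] rect [739. 442.] [50. 49.] 78.3 ray top [0.737 0.437 0.045] r 0.862
white 49 [211. 177.] top [0.571 0.217 0.035] rect [571. 217.] [47.  4.] 81.
[... 1541 characters left out ...]
3
white 40 [381. 145.] top [0.486 0.224 0.038] rect [486. 224.] [13. 13.] 31.0 ray top [0.487 0.222 0.041] r 0.535
white 98 [410. 165.] top [0.573 0.215 0.033] rect [553. 231.] [45. 77.] 51.5 ray top [0.562 0.224 0.035] r 0.612
white 16 [378. 164.] top [0.504 0.194 0.03 ] rect [504. 195.] [2. 2.] 46.8 ray top [0.511 0.184 0.032] r 0.54
white 76 [150. 291.] top [ 0.434 -0.281  0.039] rect [ 434. -281.] [13. 14.] 58.2 ray top [ 0.436 -0.281  0.041] r 0.517
white 45 [155. 320.] top [ 0.459 -0.3    0.033] rect [ 482. -303.] [19. 59.] 76.2 ray top [ 0.48  -0.3    0.036] r 0.548
white 144 [189. 325.] top [ 0.52  -0.269  0.032] rect [ 519. -268.] [ 7. 52.] 8.4 ray top [ 0.521 -0.269  0.034] r 0.585
```

View pics/crop1.png

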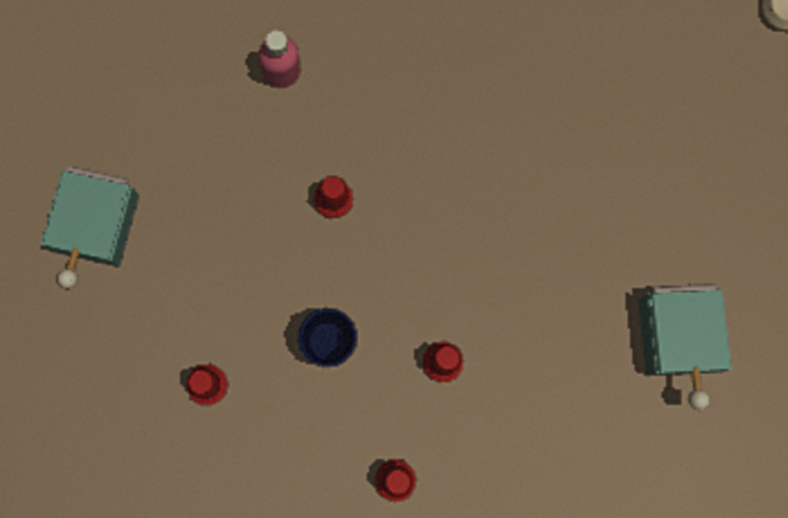

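The crop confirms four identical red pawns. The one at crop (333,197), between the polish bottle and the cup, is the farthest (r = 0.579 m, against 0.458, 0.429 and 0.358), so it is the marker. Heights and sizes agree with the description. Next I go above the left bead and refine its position with the wrist camera.

```bash
cat >> h.py <<'E'
from plant import robot
def down(yaw):
    return [np.pi,0,yaw]
TIN={"L":dict(bead=np.array([.4845,.2263]),yaw=-.145),"R":dict(bead=np.array([.432,-.281]),yaw=.13)}
def near(f,lo,hi,xy,h,R=0.03,amin=20):
    """blob of the colour nearest to xy: centroid cast on height h"""
    b=[(ray(f,*c,h),A,c) for m,A,c in blobs(f["image"],lo,hi,amin)]
    b=[x for x in b if np.hypot(*(x[0][:2]-xy))<R]
    return min(b,key=lambda x:np.hypot(*(x[0][:2]-xy))) if b else None
def save(f,n): cv2.imwrite(f"pics/{n}.png",np.ascontiguousarray(f["image"][:,:,::-1]))
E
python3 - <<'E'
from h import *
T=TIN["L"]; 
for k,t in TIN.items():
    print(k,[np.round(robot.inverse_kinematics([*t["bead"],z],down(t["yaw"])),2) for z in (.15,.026)])
robot.goto([*T["bead"],.15],down(T["yaw"])); robot.grip(.42,20)
f=robot.grab_frame("wrist"); save(f,"w1"); np.savez("pics/w1.npz",**f)
print(robot.sense()["t"],np.round(robot.sense()["tcp_pos"],4),np.round(-f["R"].T@f["t"],3))
for b in blobs(f["image"],*WHITE,100): print(b[1],np.round(b[2]),np.round(ray(f,*b[2],.034),4))
for b in blobs(f["image"],*TEAL,500): print("teal",b[1],np.round(b[2]),np.round(ray(f,*b[2],.036),4))
E
```

```text
L [array([-0.79,  0.31,  0.33,  1.95, -0.13,  0.91, -2.11]), array([-0.05,  0.55, -0.6 ,  2.  ,  0.46,  0.73, -2.65])]
R [array([ 0.65,  0.28, -0.19,  1.96,  0.07,  0.9 , -1.01]), array([ 0.62,  0.46, -0.16,  2.06,  0.12,  0.63, -1.06])]
3.85 [0.4845 0.2263 0.15  ] [0.565 0.213 0.316]
335 [320. 100.] [0.5701 0.2117 0.034 ]
188 [319. 192.] [0.4825 0.2254 0.034 ]
1697 [ 67. 361.] [0.308  0.5747 0.034 ]
teal 4055 [319. 135.] [0.5388 0.2179 0.036 ]
```

View pics/w1.png

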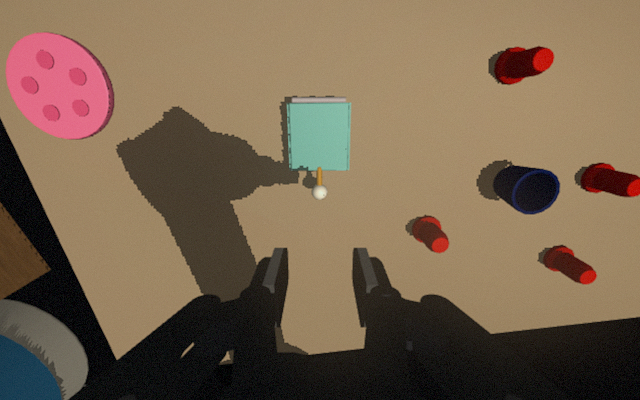

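The wrist view shows the left tin square to the tool, with its bead at (319,192). That casts to (0.4825, 0.2254), within 2 mm of the earlier fix. Next is the lid test.

```bash
cat >> h.py <<'E'
def test(b,yaw,tag):
    e=np.array([np.cos(yaw),np.sin(yaw)])
    robot.move_straight([*b,.055],vel=.15); robot.move_straight([*b,.026],vel=.06)
    robot.grip(0.0,20); s=robot.sense(); print("grip",s["opening"],s["gripper_force"],s["tcp_pos"])
    for a in np.linspace(0,.65,5)[1:]:
        d=86*np.cos(a)-2*np.sin(a); z=86*np.sin(a)+2*np.cos(a)
        p=b+e*(86-d)/1000; robot.move_straight([*p,.026+(z-2)/1000],vel=.05)
        s=robot.sense(); print(round(a,2),np.round(s["tcp_pos"],4),np.round(s["wrist_force"],1),round(float(s["opening"]),3))
    robot.grip(.42); robot.sleep(.9)
    for n in("scene","wrist"):
        f=robot.grab_frame(n); save(f,tag+n); np.savez(f"pics/{tag}{n}.npz",**f)
    s=robot.sense(); print(s["t"],s["opening"],np.round(s["wrist_force"],1))
    return p
E
python3 - <<'E'
from h import *
b=np.array([.483,.2257]); p=test(b,-.145,"L")
a=cv2.imread("pics/Lscene.png")[80:240,280:480]; w=cv2.imread("pics/Lwrist.png")[60:400,120:520]
cv2.imwrite("pics/Lc.png",np.hstack([cv2.resize(a,(400,320)),cv2.resize(w,(376,320))]))
E
```

```text
grip -0.0012504478187685356 0.0 [0.48304361 0.22577743 0.02615226]
0.16 [0.4848 0.2257 0.0404] [-0.4  0.4  0.5] 0.003
0.32 [0.4884 0.225  0.0537] [-0.5  0.4 -0. ] 0.003
0.49 [0.4942 0.2242 0.0664] [-1.  -0.2 -0.2] -0.002
0.65 [0.5018 0.223  0.0779] [ 0.2 -0.1  0.2] 0.003
8.8667 0.4201010756676962 [-0.  -1.2  0.6]
```

View pics/Lc.png

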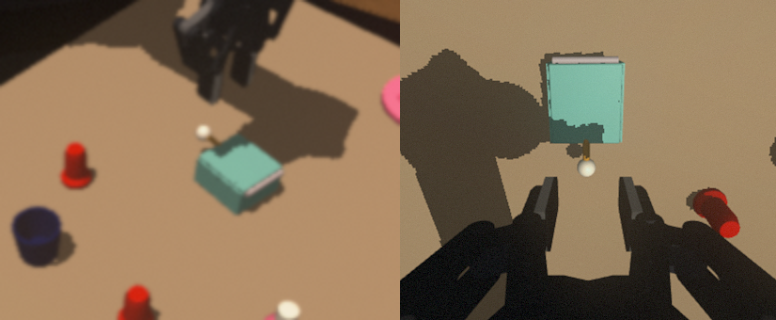

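The gripper closed fully on nothing (opening 0), and the lid is still shut. I'll check the tool geometry and whether the bead or tin moved.

Run:
```python
from h import *
s=robot.sense(); print(np.round(s["tcp_pos"],4),np.round(s["tcp_rot"],3),np.round(s["joint_pos"],2))
def pr(f,X): c=f["R"]@X+f["t"]; return np.round([c[0]/c[2]*f["fx"]+f["cx"],c[1]/c[2]*f["fy"]+f["cy"]])
for n in("Lscene","Lwrist"):
    f=dict(np.load(f"pics/{n}.npz")); 
    for m,A,c in blobs(f["image"],*WHITE,30):
        q=ray(f,*c,.034)
        if np.hypot(*(q[:2]-[.483,.226]))<.03: P=cloud(f)[m]; print(n,"bead",A,np.round(c),np.round(q,4),np.round(np.nanmedian(P,0),4))
    for b in blobs(f["image"],*TEAL,400): print("teal",np.round(b[2]),np.round(ray(f,*b[2],.036),4))
    for dz in(.008,0,-.011): print("tool",dz,pr(f,s["tcp_pos"]+[0,0,dz]))
f=dict(np.load("pics/Lwrist.npz")); X=cloud(f)
# finger points: above z .04
m=(X[...,2]>.045)&(X[...,2]<.16); P=X[m]; print(len(P),np.round(np.nanmin(P,0),3),np.round(np.nanmax(P,0),3))
for zl in np.arange(.05,.13,.01):
    Q=P[abs(P[:,2]-zl)<.005]; print(round(zl,3),len(Q), np.round(np.nanpercentile(Q,[2,50,98],axis=0)[:,:2],3).tolist() if len(Q) else "")
```

```text
[0.5016 0.223  0.0776] [-3.142 -0.    -0.145] [-0.74  0.43  0.31  1.97 -0.18  0.77 -2.04]
Lscene bead 39 [381. 145.] [0.4833 0.2286 0.034 ] [0.4863 0.2233 0.0383]
teal [399. 163.] [0.5429 0.2122 0.036 ]
teal [173. 312.] [ 0.4884 -0.2743  0.036 ]
tool 0.008 [390. 132.]
tool 0 [389. 135.]
tool -0.011 [388. 139.]
Lwrist bead 31 [337. 212.] [0.5026 0.2076 0.034 ] [0.5029 0.2076 0.0351]
Lwrist bead 280 [318. 238.] [0.4823 0.2254 0.034 ] [0.4847 0.2251 0.0391]
teal [317. 167.] [0.5401 0.2175 0.036 ]
tool 0.008 [317. 247.]
tool 0 [317. 241.]
tool -0.011 [317. 233.]
10258 [0.402 0.012 0.045] [0.583 0.275 0.16 ]
0.05 185 [[0.404, 0.013], [0.573, 0.023], [0.582, 0.114]]
0.06 0 
0.07 0 
0.08 0 
0.09 0 
0.1 29 [[0.493, 0.203], [0.501, 0.204], [0.507, 0.24]]
0.11 503 [[0.489, 0.191], [0.508, 0.238], [0.515, 0.25]]
0.12 757 [[0.491, 0.19], [0.508, 0.238], [0.515, 0.251]]
```

The fingertips sit about 20 mm farther back than nominal at this opening. I'll touch off on clear table, at this opening and then shut, to get the true tip length.

Run:
```python
from h import *
robot.move_straight([.49,.225,.10],vel=.2); robot.move_straight([.49,.325,.06],vel=.3)
for o in (.42,0.0):
    if o!=.42: robot.grip(o,20)
    r=robot.move_straight([.49,.325,-.012],vel=.04,contact_N=3); s=robot.sense()
    print(o,r,np.round(s["tcp_pos"],4),np.round(s["wrist_force"],1),s["opening"],s["t"]); 
    robot.move_straight([.49,.325,.045],vel=.2)
f=robot.grab_frame("wrist"); X=cloud(f); save(f,"shut")
m=(X[...,2]>.015)&(X[...,2]<.14)&(np.hypot(X[...,0]-.49,X[...,1]-.325)<.05); P=X[m]
print(robot.sense()["tcp_pos"],len(P),np.round(np.nanpercentile(P,[1,5,50,95],axis=0),3).tolist())
```

```text
0.42 False [ 0.4901  0.3251 -0.0118] [ 0.3 -0.2  1. ] 0.42116992491659017 11.6
0.0 False [ 0.4902  0.3252 -0.0117] [ 0.9  0.3 -0.5] -0.0007458004394036766 14.0417
[0.48961524 0.32493497 0.04495772] 15077 [[0.476, 0.279, 0.079], [0.477, 0.287, 0.09], [0.498, 0.323, 0.126], [0.507, 0.359, 0.139]]
```

Run:
```python
from h import *
print(robot.nose_length)
for o in (0.0,.42):
    if o: robot.grip(o,20)
    robot.move_straight([.49,.325,-.008],vel=.25)
    r=robot.move_straight([.49,.325,-.05],vel=.035,contact_N=3); s=robot.sense()
    print(o,r,np.round(s["tcp_pos"],4),np.round(s["wrist_force"],1),s["opening"],s["t"]); 
    robot.move_straight([.49,.325,.0],vel=.2)
```

```text
0.011
0.0 True [ 0.4903  0.3252 -0.0243] [-0.5 -0.3  5.9] 0.00043430987125487073 15.5167
0.42 True [ 0.4901  0.325  -0.0253] [-0.7 -0.5  6. ] 0.4222946347453773 17.1167
```

The touch-off shows the fingertips about 24 mm behind the reported TCP, not 11 mm ahead of it, so every tool height needs a 35 mm shift. With the tips at tcp_z + 0.024, the bead grasp wants tcp z ≈ -0.009. I'll redo the left test with that.

```bash
sed -i 's/robot.move_straight(\[\*b,.055\],vel=.15); robot.move_straight(\[\*b,.026\],vel=.06)/robot.move_straight([*b,.025],vel=.2); robot.move_straight([*b,G],vel=.08)/; s/\.026+(z-2)/G+(z-2)/; s/^def test/G=-.009  # tcp z for the bead: fingertips really are at tcp_z+.024 (touch-off)\ndef test/; s/    for a in np.linspace/    if s["opening"]<.08: return None\n    for a in np.linspace/' h.py; sed -n 24,45p h.py
python3 - <<'E'
from h import *
b=np.array([.483,.2257]); robot.move_straight([.49,.325,.045],vel=.3); robot.move_straight([*b,.045],vel=.3)
p=test(b,-.145,"L2")
a=cv2.imread("pics/L2scene.png")[80:240,280:480]; w=cv2.imread("pics/L2wrist.png")[60:400,120:520]
cv2.imwrite("pics/L2c.png",np.hstack([cv2.resize(a,(400,320)),cv2.resize(w,(376,320))]))
E
```

```text
G=-.009  # tcp z for the bead: fingertips really are at tcp_z+.024 (touch-off)
def test(b,yaw,tag):
    e=np.array([np.cos(yaw),np.sin(yaw)])
    robot.move_straight([*b,.025],vel=.2); robot.move_straight([*b,G],vel=.08)
    robot.grip(0.0,20); s=robot.sense(); print("grip",s["opening"],s["gripper_force"],s["tcp_pos"])
    if s["opening"]<.08: return None
    for a in np.linspace(0,.65,5)[1:]:
        d=86*np.cos(a)-2*np.sin(a); z=86*np.sin(a)+2*np.cos(a)
        p=b+e*(86-d)/1000; robot.move_straight([*p,G+(z-2)/1000],vel=.05)
        s=robot.sense(); print(round(a,2),np.round(s["tcp_pos"],4),np.round(s["wrist_force"],1),round(float(s["opening"]),3))
    robot.grip(.42); robot.sleep(.9)
    for n in("scene","wrist"):
        f=robot.grab_frame(n); save(f,tag+n); np.savez(f"pics/{tag}{n}.npz",**f)
    s=robot.sense(); print(s["t"],s["opening"],np.round(s["wrist_force"],1))
    return p
grip 0.16046303718506655 19.476036429405212 [ 0.48342519  0.22590985 -0.0085224 ]
0.16 [0.4846 0.2255 0.0053] [-0.2 -0.5 -0.7] 0.168
0.32 [0.4882 0.225  0.0187] [-1.1 -0.6  0.3] 0.166
0.49 [0.4942 0.2242 0.0314] [0.2 0.3 0.6] 0.163
0.65 [0.5018 0.223  0.0429] [-0.7  0.1  0.8] 0.165
22.4 0.4191841004782483 [-0.5  0.6  1. ]
```

View pics/L2c.png

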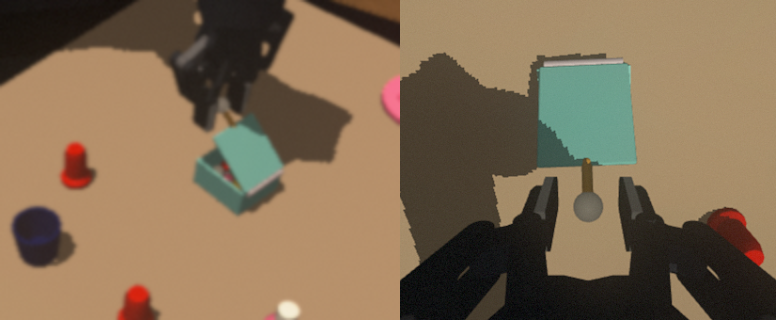

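The left lid is still up 1 s after release (bead at about (588,207) in the crop, between the open pads), so the left tin is the stiff one. The right tin is next, as ordered.

Run:
```python
from h import *
robot.move_straight([.5018,.223,.16],vel=.25)
b0=np.array([.431,-.281]); yaw=.13
robot.goto([*b0,.11],down(yaw)); f=robot.grab_frame("wrist")
q=near(f,*WHITE,b0,.034,R=.012,amin=80); t=near(f,*TEAL,b0+[.053,.007],.036,amin=500)
print(np.round(q[0],4),q[1],np.round(t[0],4),robot.sense()["t"])
d=t[0][:2]-q[0][:2]; print("yaw",np.arctan2(d[1],d[0]),np.hypot(*d))
b=q[0][:2]+[.0005,.0003]
p=test(b,yaw,"R")
a=cv2.imread("pics/Rscene.png")[220:380,80:280]; w=cv2.imread("pics/Rwrist.png")[60:400,120:520]
cv2.imwrite("pics/Rc.png",np.hstack([cv2.resize(a,(400,320)),cv2.resize(w,(376,320))]))
```

```text
[ 0.4298 -0.2833  0.034 ] 244 [ 0.4876 -0.2759  0.036 ] 24.925
yaw 0.1282839313611515 0.058307318259795564
grip 0.16138329999346743 19.466557502746582 [ 0.43045139 -0.28312707 -0.0086844 ]
0.16 [ 0.4319 -0.2829  0.0052] [-0.3 -0.3 -0.9] 0.162
0.32 [ 0.4356 -0.2824  0.0186] [-0.  -0.3 -0.6] 0.162
0.49 [ 0.4414 -0.2816  0.0313] [-0.7 -0.6 -0.6] 0.167
0.65 [ 0.4491 -0.2805  0.0428] [-0.6  0.3 -0.2] 0.167
29.475 0.4183850146456625 [0.2 0.9 0.2]
```

View pics/Rc.png

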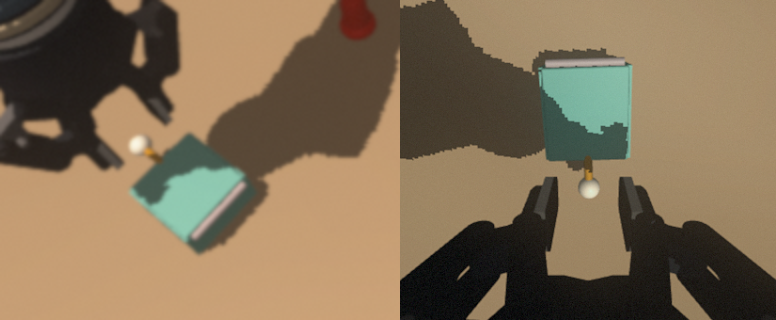

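The right lid has dropped shut: its bead at (590,188) is back at the closed size and place, and I'll confirm its height numerically. So the left tin is the one to reject. Next I hover over the marker and refine its position.

Run:
```python
from h import *
f=dict(np.load("pics/Rwrist.npz")); X=cloud(f)
for n,h0 in (("Rwrist",(.43,-.283)),("L2wrist",(.5,.223))):
    f=dict(np.load(f"pics/{n}.npz")); X=cloud(f)
    for m,A,c in blobs(f["image"],(0,0,70),(40,80,255),100):
        P=np.nanmedian(X[m],0)
        if np.hypot(*(P[:2]-h0))<.03: print(n,A,np.round(P,4))
robot.move_straight([.4491,-.2805,.13],vel=.25)
robot.goto([.579,.018,.10],down(0)); robot.grip(.5,25)
f=robot.grab_frame("wrist"); save(f,"mk"); X=cloud(f); np.savez("pics/mk.npz",**f)
print(robot.sense()["t"])
for m,A,c in blobs(f["image"],(0,170,50),(8,255,255),60):
    P=X[m]; P=P[np.isfinite(P[:,0])]; T=P[P[:,2]>P[:,2].max()-.005]
    r=cv2.minAreaRect(T[:,:2].astype(np.float32)); B=P[(P[:,2]<.007)]
    print(A,np.round(c),np.round(P[:,2].max(),3),len(T),np.round(r[0],4),np.round(r[1],4),"foot",len(B),np.round([B[:,:2].min(0),B[:,:2].max(0)],4).tolist() if len(B) else "")
```

```text
Rwrist 405 [ 0.433  -0.2847  0.0389]
L2wrist 235 [0.5143 0.2413 0.0926]
L2wrist 389 [0.5079 0.1982 0.0925]
L2wrist 816 [0.5037 0.221  0.0894]
31.5083
585 [318. 206.] 0.046 306 [0.5743 0.0189] [0.0176 0.0172] foot 114 [[0.5664, 0.0022], [0.5909, 0.0339]]
141 [224. 363.] 0.21 17 [0.5947 0.0397] [0.0012 0.0019] foot 0
```

View pics/mk.png

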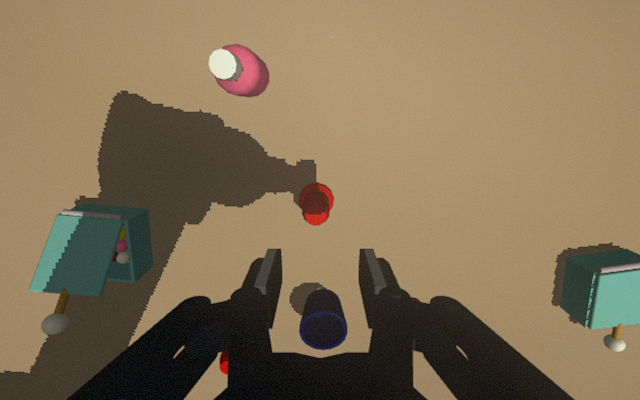

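The picture shows the left lid up (bead at (55,323)), the right lid shut, and the marker at (317,205) between the polish bottle and the cup. The bead heights agree: 0.089 up on the left, 0.039 shut on the right. The marker centre is (0.5745, 0.0185). I'll pick it and stand it 95 mm from the left tin, on that tin's free right side.

Run:
```python
from h import *
m=[.5745,.0185]; Z=-.011
robot.move_straight([*m,.04],vel=.2); robot.move_straight([*m,Z],vel=.1)
robot.grip(0.0,25); s=robot.sense(); print("grip",s["opening"],s["gripper_force"],s["tcp_pos"])
if s["opening"]>.15:
    z0=s["tcp_pos"][2]
    robot.move_straight([*m,.06],vel=.15); s=robot.sense(); print("lift",s["opening"],s["gripper_force"])
    q=[.523,.1245]; robot.move_straight([*q,.05],vel=.15); robot.move_straight([*q,.004],vel=.12)
    print(robot.move_straight([*q,z0-.004],vel=.03,contact_N=2)); s=robot.sense(); print(s["tcp_pos"],s["wrist_force"],s["opening"])
    robot.grip(.5); robot.move_straight([*q,.10],vel=.12); robot.move_straight([.52,-.02,.16],vel=.3)
    print(robot.sense()["t"])
    for n in("top","scene"):
        f=robot.grab_frame(n); save(f,"end_"+n); np.savez(f"pics/end_{n}.npz",**f); X=cloud(f)
        for mm,A,c in blobs(f["image"],(0,170,50),(8,255,255),40)+blobs(f["image"],*TEAL,300):
            P=X[mm]; P=P[np.isfinite(P[:,0])]; T=P[P[:,2]>P[:,2].max()-.006]; print(n,A,np.round(c),np.round(np.median(T,0),3))
```

```text
grip 0.2665688703510282 24.830593646038324 [ 0.57530045  0.01851669 -0.0101191 ]
lift 0.26447864772698193 24.500863167922944
True
[ 0.5230832   0.12474831 -0.01035043] [-0.26441959  0.07461985  4.4542346 ] 0.2681093869853578
37.5917
top 152 [369. 261.] [ 0.445 -0.081  0.046]
top 46 [351. 315.] [ 0.346 -0.056  0.046]
top 719 [207. 190.] [0.522 0.221 0.072]
scene 202 [317. 165.] [0.52  0.003 0.187]
scene 275 [238. 189.] [ 0.351 -0.051  0.044]
scene 263 [363. 188.] [0.526 0.123 0.044]
scene 306 [257. 228.] [ 0.449 -0.082  0.044]
scene 638 [403. 156.] [0.527 0.215 0.068]
scene 1467 [173. 312.] [ 0.488 -0.275  0.035]
```

```bash
[ -f pics/end_scene.png ] && python3 -c "
import cv2,numpy as np
a=cv2.imread('pics/end_scene.png');b=cv2.imread('pics/end_top.png')[80:320,160:520]
cv2.imwrite('pics/endc.png',np.hstack([cv2.resize(a[80:380,100:500],(400,300)),cv2.resize(b,(400,300))]))"
```

```text
(no output)
```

View pics/endc.png

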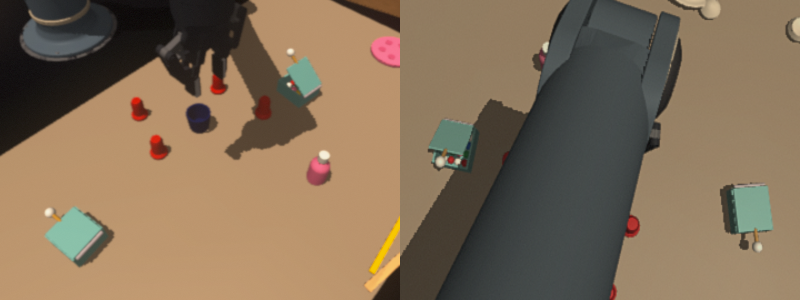

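The end picture shows the marker upright at (263,107), beside the left tin with its lid up. It measures (0.525, 0.124), about 95 mm from the tin centre. The right lid is shut, the cup and polish bottle stand where they were, and the gripper is clear of everything.

```bash
python3 -c "
from plant import robot
print(robot.close_job(), robot.sense()['t'])"
```

```text
the job is handed in; nothing more can be done
the job is handed in; nothing more can be done
```

The left tin is the stiff one: its lid stayed up, the right one dropped shut, and the red marker stands upright about 95 mm from the left tin's centre; the job is handed in at about 38 s (limit 58 s), after a first left pinch that closed on air and had to be redone.

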